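# Shut the housing and hold the hardness probe on its ring mark

## Task

Press the open hinged cover of the small sloping housing down until its spring catch holds it shut by itself, with the probe still waiting in its stand. Then take the sprung hardness probe out of the stand and hold it square to the sloping cover, its tip inside the ring mark (not the square one), pressed on gently so that the sprung tip is about half-way in. Finish while holding the probe there, with the cover still shut, and leave the other things on the bench where they are.

Things in the scene. Friction and masses are not known exactly. Their poses are not given: they have to be found in the camera images.
- housing: Fixed sloping housing: dark base plate 116 x 150 x 6 mm, wedge foot, grey tray 104 x 124 mm, white hinged cover. Origin: centre of the base plate's underside, z up, y along the hinge. The tray's top slopes 0.28 rad: low front on the -x side, hinge on the high +x side. Shut, the cover's face centre is 0.066 m above the bench, its outward normal (-0.276, 0, 0.961) in this frame.
- cover (a joint): Cover hinge: 0 = shut (hard stop), grows as it opens; 0.6 to 1.0 rad at the start, from the sloping shut position. Under 0.5 rad a weak spring lifts the cover again unless caught (under 1 N at the front edge). A leaf clip in the middle of the front wall catches it in the last 0.11 rad: 7 N down at the front edge snaps it in; it then stays at 0 by itself until pulled up with about 4.5 N.
- cover_hinge (a point): Point on the hinge axis, middle of the cover's rear edge; turns with the cover. y along the hinge axis, z the cover's outward normal, x from front edge to hinge. The cover is a plate 108 (x) by 126 (y) by 6 mm; its front edge is 109 mm from the hinge axis, its upper face 3 mm above it.
- press_pad (a point): Point on the cover's upper face at the thumb ribs, in the middle of the front edge, 96 mm from the hinge axis (-0.096, 0, 0.003 in cover_hinge's frame); axes as cover_hinge. A good place to press.
- ring_mark (a point): Centre of the dark ring mark, 16 mm inner and 22 mm outer diameter, on the cover's upper face, left half (+y), at (-0.055, 0.032, 0.003) in cover_hinge's frame; the square mark is on the right half. z is the cover's outward normal, x and y as cover_hinge. Moves with the cover.
- stand: Fixed aluminium block 72 x 72 x 50 mm with one round blind hole of 21.5 mm diameter and 45 mm depth in the middle of its top. Origin at the centre of its underside, z up.
- probe_grip (a point): Centre of the probe's black square grip, 26 x 26 mm (x, y square to the flats), 60 mm long, with a 6 mm metal cap above; below it a 3 mm collar, a nose 17 mm across, then a sprung pin 6 mm thick. z: from pin to cap. Unpressed pin end 72 mm along -z. 0.11 to 0.23 kg. Starts upright with the nose in the stand's hole, this point 82 mm above the bench; lifting it 45 mm clears the hole.
- probe_point (a point): End of the probe's sprung pin, on the axis; z as probe_grip. It moves with the pin.
- probe_tip (a joint): How far the sprung pin is pushed into the probe: 0 = fully out, 0.010 m = bottomed. The spring gives 1 N at the start of the travel and 5 N at its end; half-way (0.005) is 3 N.
- sample_2: Bystander: white moulded shell, 40 x 62 x 16 mm, lying on the left of the work. Origin at its underside.
- sample_4: Bystander: grey moulded open shell, 40 x 62 x 14 mm, lying in front of the work. Origin at its underside.
- tape_2: Bystander: small roll of black tape, 58 mm across, 19 mm high, on the right. Origin at its underside.
- anvil_block: Bystander: machined metal block 46 x 66 x 30 mm, behind the work. Origin at its underside.
Mind the look-alikes: they are no part of the job. Of the things that look like the part that bears probe_grip, the smaller one is meant. Of the things shaped like the stand, the aluminium one is meant.

How it is judged (in metres and radians):
On the way, in this order (a step that is already met when the one before it is completed fails the run):
1. the cover is held shut by its catch, nothing touching it, the probe still in its stand (value of joint cover below 0.03 rad and contact force between each of the arm, the fingers and housing below 0.1 N and distance of probe_grip from where it was at the start of the episode below 0.01 m), for 0.2 s.
2. the probe is held clear of its stand (z of probe_point in the frame of stand above 0.052 m and contact force between the fingers and probe above 1 N), for 0.1 s.
At the end, for the whole second after the job is handed in: Cover shut (under 0.03 rad); probe still, held in the gripper, clear of the stand; pin end within 8 mm of the ring's centre, axis within 0.14 rad (8 deg) of square to the cover, pin pushed in 2 to 8 mm of its 10 (0.7 to 8 N); hand and fingers off the housing (value of joint cover below 0.03 rad and distance between probe_point and ring_mark below 0.008 m and angle between the z axis of probe_point and the z axis of ring_mark, either way round below 0.14 rad and value of joint probe_tip between 0.002 and 0.008 m and contact force between probe and housing between 0.7 and 8 N and contact force between the fingers and probe above 1 N and contact force between probe and stand below 0.1 N and contact force between each of the fingers, the arm and housing below 0.1 N and linear speed of probe below 0.02 m/s); the arm keeps its last pose, push and grip.
It fails at once if the probe is pressed hard against the housing (over 15 N) (contact force between probe and housing above 15 N).
It fails at once if a bystander is moved by more than 20 mm (distance of any of sample_2, sample_4, tape_2, anvil_block from where it was at the start of the episode above 0.02 m).
It also fails if it takes over 48 s, if anything falls off the work surface, if the arm or the gripper's body presses on something with over 40 N, if the wrist force passes 120 N, or if a joint passes its speed limit or range.

## Robot

A 6-joint arm with a two-finger parallel gripper is mounted at the origin on a cart in front of the work surface, level with it; the furniture and walls round the work are solid. World frame = base frame: x ahead of the robot, y to its left, z up, the work surface at z = 0. Lengths are in mm, angles in degrees, forces in N, time in s.
With the tool pointing down it reaches from about 350 to 850 mm from the base axis. Payload 8.1 kg.
Tool frame: the origin (TCP) lies midway between the tips of the shut fingers; the grasp point (between the pads) lies 19 mm behind it; z points along the fingers, y is the line along which they close (so a half turn about z gives the same grasp; the last joint's range is limited). The gripper opens to 85 mm and grips with 20 to 120 N. Pads are 22 mm wide; open, the fingers measure 114 mm over their backs; the gripper's body (76 mm by 85 mm) begins 54 mm behind the grasp point. The pads swing forward as they close: fully open they stand 13 mm farther back than shut.
Start: joints at [-75.768, 7.471, 85.268, -0, 87.261, -4.893], TCP at [196.601, -566.88, 231.292] pointing down, gripper open.
Joint ranges: [-169.43, 169.43], [-51.17, 129.36], [1.28, 143.12], [-76.62, 256.62], [0, 156.53], [-152.29, 152.29]. Speed limits (degrees/s): [136.94, 136.94, 159.86, 180, 180, 180].

## Interface

Orientations are given as [roll, pitch, yaw] about the fixed x, y, z axes, in that order (R = Rz(yaw) Ry(pitch) Rx(roll)).
In Python, from bench import r gives the robot as it stands.
- The arm moves only by the tool send_rows, never from a script. Its argument "increments" is a list of rows, each a list of 6 numbers: the shift along the tool's x, y, z in mm, then the turn, a rotation vector about the tool's x, y, z in rad. A call has 1 to 5 rows; each row shifts and turns the commanded pose from where the row before left it, along the tool's axes as they then stand; what a row does not reach is not made up. A row lasts 1/8 s, in which the tool goes at most 62.5 mm and 10.7 degrees, less where a joint would pass 70% of its speed; a pose out of reach is approached as far as the arm can. A call is refused whole if a number of a shift passes 62.5 or a number of a turn 0.188, either way. A call with a gripper value outside its range is refused whole. "grip" is the closure, from -1 (fully open) to 1 (shut), set as the call begins (left out, the last holds). The fingers move at their own pace and stop on an object; "grip_force" is the grip in N (left out, the last holds). Time passes only in rows, so rows that do not move let the fingers close. It gives the time, the measured TCP pose, the force, the opening and the grip force at its end, in the units of the state.
- r.sense(): the state, without advancing time (a new reading comes with each control period).
- r.snapshot(name): name is "side" or "top" or "wrist"; returns a dict with "img" (384x512x3 uint8, blue, green, red), "z_map" (384x512 float32, mm along the optical axis (not along the pixel's ray), 0 where there is no reading), "fx", "fy", "cx", "cy" (pixels), "view" (4x4, takes a point from world to camera coordinates). Camera axes: x right, y down, z forward; pixel columns grow to the right and rows downward; lengths in mm; the calibration is good to about 2 mm. The wrist camera is an equidistant fisheye: a pixel r from the principal point sees the ray r / f radians off the axis. A picture is of the moment at which its call begins.
- r.hand_in(): hands the job in; it is judged then, once.
The state is a dict: "time": time; "joint_pos": joint angles; "qd": joint speeds; "joint_efforts": joint torques, N m; "tool_pos": TCP position; "tcp_rot": TCP orientation; "ft_force": force on the tool from outside, world axes, zero at the start; "wrist_torque": the same for the moment, N m; "finger_gap": finger opening in mm; "grip_force": force on a finger pad.
Only numpy, scipy, OpenCV 4.12 (cv2) and the standard library are available. Lean on these libraries where they do the work, as an engineer would, in place of code of your own. Each camera call takes 0.05 s, during which the arm holds its last target. There are 200 camera calls.

## Working session

There is one attempt and no reset: what is moved stays moved. The work goes in short steps, Python scripts to look and compute and a tool call to move; the robot and the scene stay as the last step left them, time stands still between calls to the robot, and variables do not carry over. Pictures are saved under pics/ and viewed, at most 10 in all, crops included, and the job is handed in when it is done.

Besides the shell and the picture viewer there is one more tool, called after ">>>" as name([rows], argument=value, ...), one row to a line, values as JSON. send_rows: Moves the arm, as the interface text tells. Its arguments: {"type":"object","properties":{"increments":{"type":"array"},"grip":{"type":"number"},"grip_force":{"type":"number"}},"required":["increments"]}

```bash
ls; mkdir -p pics; cat > h.py <<'E'
import numpy as np, cv2, pickle
from bench import r
def cloud(s):
    z=s['z_map'];v,u=np.mgrid[:z.shape[0],:z.shape[1]]
    P=np.stack([(u-s['cx'])/s['fx']*z,(v-s['cy'])/s['fy']*z,z,np.ones_like(z)],-1)
    W=P@np.linalg.inv(s['view']).T
    W=W[...,:3]; W[z<=0]=np.nan
    return W
E
python3 - <<'E'
from h import *
S={n:r.snapshot(n) for n in('top','side')}
pickle.dump(S,open('s0.pkl','wb'))
for n in S:
    cv2.imwrite(f'pics/{n}0.png',S[n]['img']); print(n,np.linalg.inv(S[n]['view'])[:3].round(2).tolist(),S[n]['fx'])
    
print(r.sense())
E
```

```text
pics
top [[-0.02, -0.99, 0.17, 315.07], [-1.0, 0.02, 0.0, -44.34], [-0.0, -0.17, -0.99, 1422.47]] 442.4765066316728
side [[0.98, -0.1, 0.15, 379.19], [-0.18, -0.61, 0.77, -759.77], [0.01, -0.79, -0.62, 658.17]] 374.7777913498157
{'time': 0.1, 'joint_pos': array([-7.57677271e+01,  7.51254960e+00,  8.53232118e+01, -2.34621384e-04,
        8.72602526e+01, -4.89261918e+00]), 'qd': array([-0.02725439, -0.12744029, -0.16527688,  0.05003433,  0.06861228,
       -0.01370428]), 'joint_efforts': array([ 8.76051527e-04, -5.70953214e+01, -5.01941264e+01, -2.66668667e-04,
        8.09808058e-03, -3.12031318e-05]), 'tool_pos': array([ 196.48043584, -566.39995794,  230.32922983]), 'tcp_rot': array([-1.79904316e+02, -7.95541341e-03,  1.91248969e+01]), 'ft_force': array([0.06034118, 0.11122861, 0.00832414]), 'wrist_torque': array([-0.042112  , -0.00407287,  0.01371768]), 'grip_force': 0.0, 'finger_gap': 85.33467990760214}
```

View pics/top0.png

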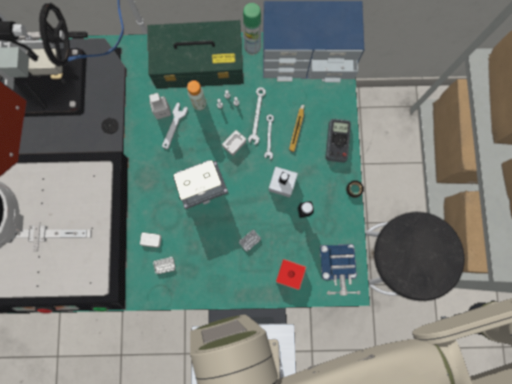

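View pics/side0.png

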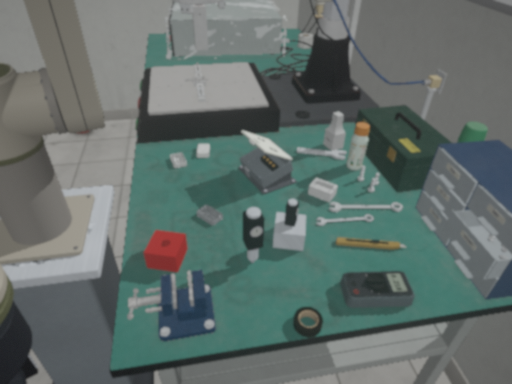

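The top view shows the housing with its open cover at (200,183), the aluminium stand with the probe at (283,180), the larger look-alike at (306,209), and the red look-alike block at (291,274). Next I'll measure the housing and stand.

```bash
python3 - <<'E'
from h import *
S=pickle.load(open('s0.pkl','rb'))
for n,(a,b,c,d) in dict(top=(165,235,150,215),side=(225,310,120,200)).items():
    s=S[n];W=cloud(s);im=s['img'].astype(int)
    m=np.zeros(im.shape[:2],bool);m[c:d,a:b]=1
    w=m&(im.min(2)>(190 if n=='side' else 205))&(W[...,2]>25)
    k,l,st,_=cv2.connectedComponentsWithStats(w.astype(np.uint8));w=l==1+st[1:,4].argmax()
    P=W[w];P=P[~np.isnan(P).any(1)];c0=np.median(P,0)
    for _ in range(5):
        nn=np.linalg.svd(P-P.mean(0))[2][2]; d_=(P-P.mean(0))@nn; P=P[abs(d_)<max(3,2*d_.std())] 
    nn*=np.sign(nn[2]);print(n,'cover',len(P),P.mean(0).round(1),nn.round(3),'tilt',np.arccos(nn[2]).round(3),d_.std().round(2),'min',P.min(0).round(0),'max',P.max(0).round(0))
    # corners via min area rect in plane coordinates: hinge dir = z x n
    y=np.cross([0,0,1],nn);y/=np.linalg.norm(y);x=np.cross(y,nn)
    uv=np.c_[(P-P.mean(0))@x,(P-P.mean(0))@y].astype(np.float32);print('rect',cv2.minAreaRect(uv),'x',x.round(3),'y',y.round(3))
    R=cv2.boxPoints(cv2.minAreaRect(uv));print((P.mean(0)+R[:,:1]*x+R[:,1:]*y).round(0).tolist())
    # dark base plate + overall housing points
    g=(im.max(2)<95)&m&(W[...,2]>1)&(W[...,2]<12);Q=W[g];print('base',len(Q),Q.min(0).round(0) if len(Q) else '',Q.max(0).round(0) if len(Q) else '', cv2.minAreaRect(Q[:,:2].astype(np.float32)) if len(Q) else '')
for n,(a,b,c,d) in dict(top=(262,304,160,200),side=(265,312,190,255)).items():
    s=S[n];W=cloud(s);W=W[c:d,a:b].reshape(-1,3)
    T=W[abs(W[:,2]-50)<4];print(n,'stand top',len(T),T.mean(0),cv2.minAreaRect(T[:,:2].astype(np.float32)))
    T=W[(W[:,2]>105)];print('cap',len(T),T.mean(0),np.median(T,0),T[:,2].max(),cv2.minAreaRect(T[:,:2].astype(np.float32)))
out=[]
for n,(a,b,c,d) in dict(top=(150,330,140,225),side=(220,320,110,265)).items():
    out.append(cv2.resize(S[n]['img'][c:d,a:b],None,fx=4,fy=4,interpolation=2))
h=sum(o.shape[0] for o in out);print(h)
o=np.zeros((600,800,3),np.uint8);A=cv2.resize(out[0],(450,212));B=cv2.resize(out[1],(387,600));o[:212,:412]=A[:,:412];o[:600,412:799]=B
A=cv2.resize(S['top']['img'][150:215,160:235],(412,357));o[230:587,:412]=A
cv2.imwrite('pics/z0.png',o)
E
```

```text
top cover 868 [592.7 129.4 110.9] [0.482 0.184 0.857] tilt 0.542 1.55 min [532.  59.  78.] max [656. 203. 142.]
rect ((1.5775184631347656, -0.043212890625), (124.02333068847656, 113.37500762939453), 89.47193145751953) x [ 0.8    0.306 -0.516] y [-0.357  0.934  0.   ]
[[570.0, 55.0, 140.0], [661.0, 89.0, 81.0], [618.0, 205.0, 81.0], [527.0, 171.0, 139.0]]
base 100 [521.  20.   1.] [716. 218.  11.] ((635.1509399414062, 106.326904296875), (198.34066772460938, 186.8477783203125), 12.05504322052002)
side cover 157 [601.8 119.6 106.5] [0.48  0.177 0.859] tilt 0.537 0.38 min [565.  64.  85.] max [646. 190. 133.]
rect ((-4.599384307861328, 9.729202270507812), (106.43687438964844, 90.53448486328125), 89.94194030761719) x [ 0.806  0.296 -0.512] y [-0.345  0.939  0.   ]
[[577.0, 64.0, 132.0], [650.0, 91.0, 86.0], [613.0, 191.0, 86.0], [540.0, 164.0, 132.0]]
base 551 [462.   1.   1.] [743. 409.  12.] ((614.1017456054688, 215.8807373046875), (408.2330627441406, 256.46337890625), 81.88748168945312)
top stand top 343 [ 594.81802621 -134.55131117   49.93820043] ((596.7490234375, -135.20068359375), (71.68605041503906, 73.04582214355469), 71.54722595214844)
cap 72 [ 594.91897468 -134.95654824  114.09913198] [ 594.75915838 -135.11328024  114.55718628] 122.98569939994672 ((596.15087890625, -135.2908935546875), (24.377132415771484, 25.979829788208008), 62.33564376831055)
side stand top 522 [ 592.16167212 -144.05978181   49.96347761] ((593.8772583007812, -136.71046447753906), (75.74738311767578, 71.88664245605469), 71.07593536376953)
cap 115 [ 592.57184674 -141.4383002   113.59528731] [ 592.59117279 -141.84624949  112.9089686 ] 120.95252588401104 ((594.0531616210938, -137.15951538085938), (27.066787719726562, 26.203453063964844), 61.2982292175293)
960
```

View pics/z0.png

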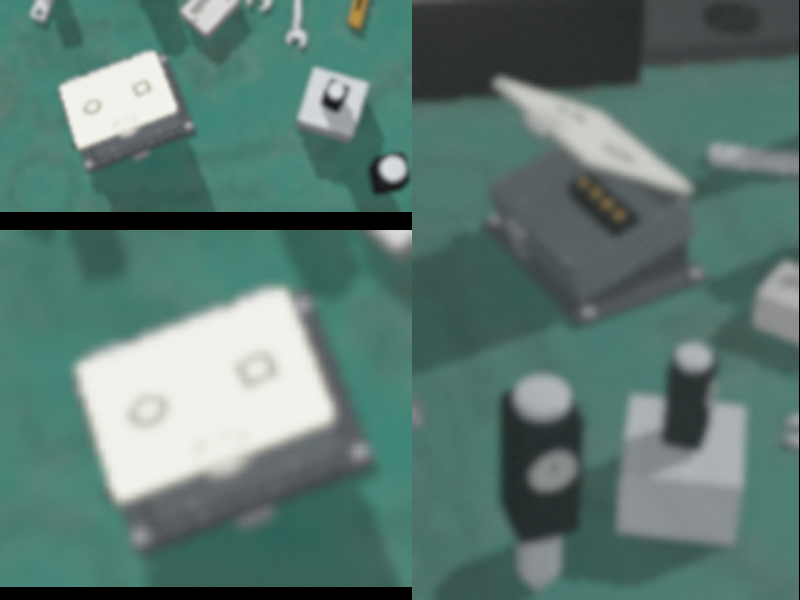

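Cover plane, sizes and hinge height (79.4 measured against 78.3 expected) all agree. The opening is about 0.82 rad and the housing yaw about 20.6°. Moving above the press pad with the fingers shut.

>>> send_rows([
  [37,-35,0,0,0,0],
  [37,-35,0,0,0,0],
  [37,-35,0,0,0,0],
  [37,-35,0,0,0,0],
  [37,-35,0,0,0,0],
], grip=1, grip_force=30)

```text
time: 0.72
tool_pos: [314.4, -339.2, 230.9]
tcp_rot: [-180.0, -0.0, 19.1]
ft_force: [0.1, 0.4, -0.1]
finger_gap: -0.0
grip_force: 0.0
```

>>> send_rows([
  [37,-35,0,0,0,0],
  [37,-35,0,0,0,0],
  [37,-35,0,0,0,0],
  [37,-35,0,0,0,0],
  [37,-35,0,0,0,0],
])

```text
time: 1.35
tool_pos: [431.8, -113.3, 231.1]
tcp_rot: [-180.0, 0.0, 19.1]
ft_force: [1.4, -1.1, -0.2]
finger_gap: -0.1
grip_force: 0.0
```

>>> send_rows([
  [37,-35,0,0,0,0],
  [37,-35,0,0,0,0],
  [37,-35,0,0,0,0],
  [37,-35,0,0,0,0],
  [37,-35,0,0,0,0],
])

```text
time: 1.98
tool_pos: [549.3, 112.6, 230.9]
tcp_rot: [180.0, 0.0, 19.1]
ft_force: [-0.1, -0.2, -0.1]
finger_gap: 0.0
grip_force: 0.0
```

>>> send_rows([
  [0,0,20,0,0,0],
  [0,0,20,0,0,0],
  [0,0,20,0,0,0],
  [0,0,20,0,0,0],
  [0,0,15,0,0,0],
])

```text
time: 2.6
tool_pos: [548.3, 110.3, 134.6]
tcp_rot: [-180.0, 0.1, 19.1]
ft_force: [-0.5, -0.4, 0.3]
finger_gap: -0.1
grip_force: 0.4
```

>>> send_rows([
  [0,0,12,0,0,0],
  [0,0,12,0,0,0],
  [0,0,12,0,0,0],
  [0,0,12,0,0,0],
  [0,0,12,0,0,0],
])

```text
time: 3.22
tool_pos: [549.0, 111.0, 75.6]
tcp_rot: [180.0, -0.0, 19.1]
ft_force: [0.1, -0.6, 0.4]
finger_gap: 0.2
grip_force: 0.5
```

>>> send_rows([
  [0,0,4,0,0,0],
  [0,0,4,0,0,0],
  [0,0,2,0,0,0],
  [0,0,2,0,0,0],
  [0,0,0,0,0,0],
])

```text
time: 3.85
tool_pos: [549.4, 111.1, 64.9]
tcp_rot: [180.0, -0.1, 19.1]
ft_force: [-0.1, 0.5, 2.9]
finger_gap: -0.2
grip_force: 1.6
```

Clip starting to bend (2.9 N). Continuing in small steps.

>>> send_rows([
  [0,0,1.5,0,0,0],
  [0,0,1.5,0,0,0],
  [0,0,1.5,0,0,0],
  [0,0,1.5,0,0,0],
  [0,0,0,0,0,0],
])

```text
time: 4.47
tool_pos: [548.7, 110.8, 58.0]
tcp_rot: [180.0, 0.0, 19.1]
ft_force: [-0.4, 0.1, 0.3]
finger_gap: 0.3
grip_force: 0.0
```

>>> send_rows([
  [0,0,1,0,0,0],
  [0,0,1,0,0,0],
  [0,0,0,0,0,0],
])

```text
time: 4.85
tool_pos: [548.8, 110.8, 56.4]
tcp_rot: [180.0, 0.0, 19.1]
ft_force: [-1.1, -0.5, 3.2]
finger_gap: 0.1
grip_force: 2.2
```

>>> send_rows([
  [0,0,1,0,0,0],
  [0,0,1,0,0,0],
  [0,0,0,0,0,0],
])

```text
time: 5.22
tool_pos: [549.0, 110.9, 55.6]
tcp_rot: [180.0, 0.0, 19.1]
ft_force: [-9.0, -1.0, 14.5]
finger_gap: -0.2
grip_force: 8.4
```

Hard stop reached. Backing off and moving toward the stand.

>>> send_rows([
  [0,0,-10,0,0,0],
  [0,0,-30,0,0,0],
  [0,0,-40,0,0,0],
  [0,0,-40,0,0,0],
  [0,0,-40,0,0,0],
])

```text
time: 5.85
tool_pos: [548.8, 110.9, 215.5]
tcp_rot: [-180.0, 0.0, 19.1]
ft_force: [-1.1, -0.1, 0.0]
finger_gap: 0.1
grip_force: 0.0
```

>>> send_rows([
  [-25,40,-12,0,0,0],
  [-25,40,0,0,0,0],
  [-25,40,0,0,0,0],
  [-25,40,0,0,0,0],
  [0,0,0,0,0,0],
], grip=-1)

```text
time: 6.48
tool_pos: [506.2, -75.7, 226.3]
tcp_rot: [180.0, 0.0, 18.9]
ft_force: [0.6, 0.4, -0.1]
finger_gap: 85.5
grip_force: 0.0
```

```bash
python3 - <<'E'
from h import *
S={n:r.snapshot(n) for n in('top','side','wrist')}
pickle.dump(S,open('s1.pkl','wb'))
for n,(a,b,c,d) in dict(top=(165,235,150,215),side=(225,310,120,200)).items():
    s=S[n];W=cloud(s);im=s['img'].astype(int)
    m=np.zeros(im.shape[:2],bool);m[c:d,a:b]=1
    w=m&(im.min(2)>(175 if n=='side' else 195))&(W[...,2]>25)
    k,l,st,_=cv2.connectedComponentsWithStats(w.astype(np.uint8));w=l==1+st[1:,4].argmax()
    P=W[w]
    for _ in range(5):
        nn=np.linalg.svd(P-P.mean(0))[2][2]; d_=(P-P.mean(0))@nn; P=P[abs(d_)<max(3,2*d_.std())] 
    nn*=np.sign(nn[2]);print(n,'cover',len(P),P.mean(0).round(1),nn.round(3),'tilt',np.arccos(nn[2]).round(3),d_.std().round(2))
    y=-np.cross([0,0,1],nn);y/=np.linalg.norm(y);x=np.cross(y,nn)
    uv=np.c_[(P-P.mean(0))@x,(P-P.mean(0))@y].astype(np.float32);q=cv2.minAreaRect(uv);print('rect',q,'yaw',np.degrees(np.arctan2(x[1],x[0])))
    print('centre',P.mean(0)+q[0][0]*x+q[0][1]*y)
A=cv2.resize(S['top']['img'][140:215,150:250],(400,300));B=cv2.resize(S['side']['img'][110:260,220:320],(400,600))
o=np.zeros((600,800,3),np.uint8);o[:300,:400]=A;o[:,400:]=B;o[300:,:400]=cv2.resize(S['wrist']['img'],(400,300))
cv2.imwrite('pics/z1.png',o);print(r.sense()['tool_pos'],r.sense()['joint_pos'])
E
```

```text
top cover 907 [589.7 129.   67. ] [-0.258 -0.097  0.961] tilt 0.279 2.16
rect ((-0.7619400024414062, -0.50762939453125), (119.12883758544922, 103.59758758544922), 89.61234283447266) yaw 20.536349024507228
centre [589.18448496 128.22089898  66.74595156]
side cover 575 [589.1 116.5  66.7] [-0.256 -0.096  0.962] tilt 0.277 1.18
rect ((0.8746414184570312, 8.432945251464844), (116.0626449584961, 96.41353607177734), 89.8587875366211) yaw 20.452389882751927
centre [586.89563706 124.6853809   66.97541175]
[506.99958885 -72.50400694 226.26073711] [-1.38949195e+01 -6.10191245e+00  9.94743927e+01  2.66679387e-02
  8.66288795e+01  5.69920890e+01]
```

View pics/z1.png

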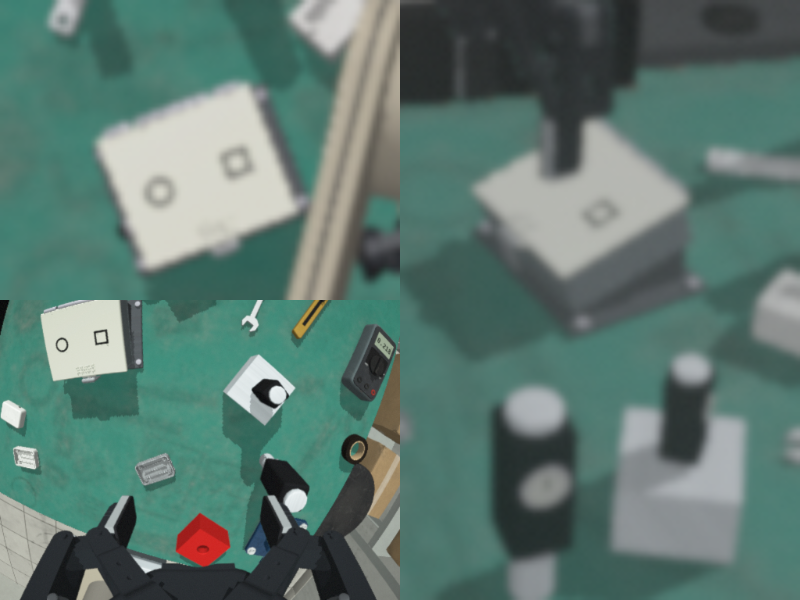

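The cover is shut (tilt 0.279 rad, two views); ring at about (160,191) in the top crop. In the wrist view the probe is at about (270,392), with the big look-alike standing nearer at (285,480). Next: ring centre, probe axis and flats.

```bash
cat >> h.py <<'E'
def wrays(s,uv):
    uv=np.asarray(uv,float).reshape(-1,2);p=(uv-[s['cx'],s['cy']])/[s['fx'],s['fy']];t=np.linalg.norm(p,axis=1)+1e-9
    return np.c_[p/t[:,None]*np.sin(t)[:,None],np.cos(t)]
def wcloud(s):
    z=s['z_map'];v,u=np.mgrid[:z.shape[0],:z.shape[1]]
    R=wrays(s,np.stack([u,v],-1).reshape(-1,2));P=R/R[:,2:]*z.reshape(-1,1)
    T=np.linalg.inv(s['view']);W=(P@T[:3,:3].T+T[:3,3]).reshape(*z.shape,3);W[z<=0]=np.nan;return W
def plane_hit(s,d,p0,n):
    T=np.linalg.inv(s['view']);d=np.atleast_2d(d)@T[:3,:3].T;o=T[:3,3]
    return o+d*(((p0-o)@n)/(d@n))[:,None]
E
python3 - <<'E'
from h import *
S=pickle.load(open('s1.pkl','rb'))
n=np.array([-.276*np.cos(.3585),-.276*np.sin(.3585),.961]);p0=np.array([589,128,66.])
for nm,(a,b,c,d) in dict(top=(175,220,165,200),wrist=(60,150,390-384+0,100)).items():
    s=S[nm];g=s['img'].max(2)[c:d,a:b]
    W=(cloud if nm=='top' else wcloud)(s)[c:d,a:b]
    h=(W-p0)@n
    w=((g<np.percentile(g[abs(h)<5],90)*.72)&(abs(h)<6)).astype(np.uint8)
    k,l,st,ce=cv2.connectedComponentsWithStats(w)
    for i in range(1,k):
        if st[i,4]>8 and st[i,2]<25 and st[i,3]<25:
            q=ce[i]+[a,c];dr=wrays(s,q) if nm=='wrist' else [[(q[0]-s['cx'])/s['fx'],(q[1]-s['cy'])/s['fy'],1]]
            print(nm,q.round(1),st[i],plane_hit(s,dr,p0,n).round(1))
s=S['wrist'];W=wcloud(s)
V=W.reshape(-1,3)
box=lambda x0,x1,y0,y1,z0,z1:V[(V[:,0]>x0)&(V[:,0]<x1)&(V[:,1]>y0)&(V[:,1]<y1)&(V[:,2]>z0)&(V[:,2]<z1)]
for nm,B in dict(capz=(570,620,-165,-110,112,125),body=(570,620,-165,-110,58,108),stand=(540,650,-190,-80,46,54),like=(480,560,-260,-150,20,300)).items():
    Q=box(*B);print(nm,len(Q),np.nanmean(Q,0).round(1),np.nanmax(Q[:,2]).round(1),cv2.minAreaRect(Q[:,:2].astype(np.float32)))
Q=box(570,620,-165,-110,62,108);np.save('q.npy',Q)
# wall direction: histogram of faces
best=[]
for t in range(0,90,2):
    a=np.radians(t);e=[]
    for k in (0,1):
        e.append(Q[:,:2]@[np.cos(a+k*np.pi/2),np.sin(a+k*np.pi/2)])
    lo=[min(abs(x-np.percentile(x,1)).sum(),abs(x-np.percentile(x,99)).sum()) for x in e]
    D=np.min([np.minimum(abs(x-np.percentile(x,2)),abs(x-np.percentile(x,98))) for x in e],0);best.append((D.mean().round(2),t))
print(sorted(best)[:6])
c=s['img'][60:160,270:390];cv2.imwrite('pics/w1.png',cv2.resize(c,None,fx=6,fy=6,interpolation=2))
E
```

```text
wrist [129.1  47.1] [ 60  31  19  21 171] [[598.3  96.4  65.3]]
wrist [79. 57.] [ 11  42  17  19 125] [[575.8 156.5  65.3]]
wrist [112.5  97.9] [43 90 20  4 33] [[538.3 106.6  50.2]]
capz 418 [ 596.4 -135.6  116.8] 119.3 ((596.045166015625, -136.0546875), (21.135435104370117, 21.205158233642578), 57.68781280517578)
body 435 [ 595.6 -126.7   86. ] 108.0 ((596.7551879882812, -134.4580841064453), (23.494054794311523, 27.221635818481445), 64.30272674560547)
stand 2869 [ 595.9 -129.7   49.3] 51.9 ((596.4378051757812, -136.70254516601562), (73.40596008300781, 72.59033966064453), 71.58975219726562)
like 2924 [ 503.3 -187.4  118.4] 155.9 ((522.1660766601562, -185.7174072265625), (95.92332458496094, 41.97065734863281), 21.279409408569336)
[(np.float64(0.56), 60), (np.float64(0.63), 62), (np.float64(0.71), 58), (np.float64(0.78), 64), (np.float64(0.89), 56), (np.float64(1.0), 66)]
```

View pics/w1.png

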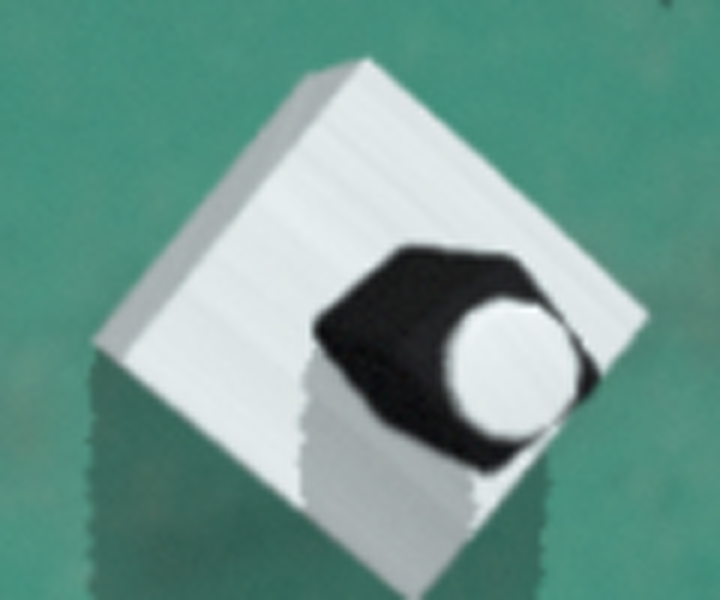

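Ring at (575.8, 156.5, 65.5), against (575, 157, 66) expected. Probe axis is (596, -136), flats at 61°, cap top about 118. Turning the tool to yaw 61° before the approach.

>>> send_rows([
  [0,0,0,0,0,-0.147],
  [0,0,0,0,0,-0.147],
  [0,0,0,0,0,-0.147],
  [0,0,0,0,0,-0.147],
  [0,0,0,0,0,-0.146],
])

```text
time: 7.25
tool_pos: [507.2, -71.4, 226.2]
tcp_rot: [-180.0, -0.0, 61.6]
ft_force: [-0.0, 0.5, -0.7]
finger_gap: 85.1
grip_force: 0.0
```

```bash
cat >> h.py <<'E'
from scipy.spatial.transform import Rotation as Ro
def go(p,s=None):
    s=s or r.sense();R=Ro.from_euler('xyz',s['tcp_rot'],degrees=True);return R.inv().apply(np.array(p)-s['tool_pos']).round(1)
E
python3 -c "
from h import *
s=r.sense();print(s['time'],s['tool_pos'],s['tcp_rot'],go([596,-136,226]))"
```

```text
7.25 [507.21802448 -71.41636369 226.19915691] [-1.79984122e+02 -1.69950404e-02  6.15803494e+01] [-14.5 108.8   0.2]
```

>>> send_rows([
  [-3.6,27.2,0,0,0,0],
  [-3.6,27.2,0,0,0,0],
  [-3.6,27.2,0,0,0,0],
  [-3.7,27.2,0,0,0,0],
  [0,0,0,0,0,0.01],
])

```text
time: 7.88
tool_pos: [596.3, -137.4, 225.5]
tcp_rot: [-179.9, 0.0, 60.6]
ft_force: [-1.5, 0.6, -0.0]
finger_gap: 85.6
grip_force: 0.0
```

```bash
python3 - <<'E'
from h import *
st=r.sense();s=r.snapshot('wrist');W=wcloud(s);V=W.reshape(-1,3)
print(st['tool_pos'],st['tcp_rot'])
m=(abs(V[:,0]-596)<25)&(abs(V[:,1]+136)<25)
Q=V[m&(V[:,2]>113)&(V[:,2]<125)];print('cap',len(Q),Q.mean(0),cv2.minAreaRect(Q[:,:2].astype(np.float32)))
Q=V[m&(V[:,2]>60)&(V[:,2]<113)];print('body',len(Q),Q.mean(0),cv2.minAreaRect(Q[:,:2].astype(np.float32)))
cv2.imwrite('pics/w2.png',s['img'])
print(go([596,-136,120]))
E
```

```text
[ 596.28881816 -137.42378826  225.46809323] [-1.79949693e+02  1.99351799e-03  6.06466476e+01]
cap 409 [ 596.94635874 -136.08002046  117.12653567] ((596.6201171875, -136.37802124023438), (19.883773803710938, 20.30767059326172), 65.6485824584961)
body 651 [ 600.44296014 -129.99819294   99.11146255] ((596.8264770507812, -136.1885986328125), (25.589744567871094, 26.147533416748047), 60.020301818847656)
[  1.    0.  105.6]
```

View pics/w2.png

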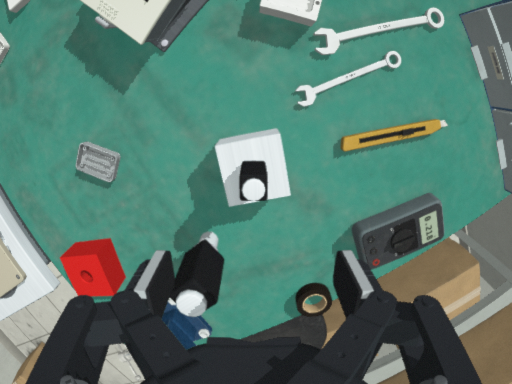

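The probe stands square to the fingers; the big look-alike's cap at (190,300) is ~110 mm away and clear. Descending.

>>> send_rows([
  [1,0,30,0,0,0],
  [0,0,30,0,0,0],
  [0,0,30,0,0,0],
  [0,0,20,0,0,0],
  [0,0,10,0,0,0],
])

```text
time: 8.55
tool_pos: [595.1, -136.3, 105.2]
tcp_rot: [-179.9, 0.0, 60.7]
ft_force: [-0.5, -0.1, -0.8]
finger_gap: 85.0
grip_force: 0.0
```

>>> send_rows([
  [0,0,15,0,0,0],
  [0,0,15,0,0,0],
  [0,0,10,0,0,0],
  [0,0,3,0,0,0],
  [0,0,0,0,0,0],
])

```text
time: 9.18
tool_pos: [595.8, -137.3, 63.3]
tcp_rot: [-180.0, -0.0, 60.6]
ft_force: [0.7, 0.1, 0.5]
finger_gap: 85.6
grip_force: 0.0
```

>>> send_rows([
  [0,0,0,0,0,0],
  [0,0,0,0,0,0],
  [0,0,0,0,0,0],
  [0,0,0,0,0,0],
], grip=1, grip_force=50)

```text
time: 9.68
tool_pos: [595.9, -137.3, 63.7]
tcp_rot: [180.0, -0.0, 60.6]
ft_force: [-0.2, 0.7, 3.2]
finger_gap: 25.2
grip_force: 49.1
```

>>> send_rows([
  [0,0,-10,0,0,0],
  [0,0,-15,0,0,0],
  [0,0,-20,0,0,0],
  [0,0,-20,0,0,0],
  [0,0,-20,0,0,0],
])

```text
time: 10.3
tool_pos: [596.1, -137.4, 150.4]
tcp_rot: [179.9, -0.0, 60.6]
ft_force: [-0.9, -0.5, -1.0]
finger_gap: 25.5
grip_force: 49.1
```

>>> send_rows([
  [0,0,-30,0,0,0],
  [0,0,-30,0,0,0],
  [0,0,0,0,0,0],
  [0,0,0,0,0,0],
])

```text
time: 10.8
tool_pos: [595.4, -137.1, 207.8]
tcp_rot: [-180.0, 0.0, 60.6]
ft_force: [0.2, 0.8, -2.5]
finger_gap: 25.7
grip_force: 49.2
```

```bash
python3 - <<'E'
from h import *
st=r.sense();print(st['tool_pos'],st['tcp_rot'],st['grip_force'],st['ft_force'])
for n in ('side','wrist'):
    s=r.snapshot(n)
    # where the side sees the probe below the fingers
    c=s['img']
    if n=='side':
        q=s['view']@np.r_[st['tool_pos']+[0,0,-53.5],1];u=q[0]/q[2]*s['fx']+s['cx'];v=q[1]/q[2]*s['fy']+s['cy'];print('pred pin',u,v)
        cc=c[int(v)-60:int(v)+15,int(u)-40:int(u)+40].copy();cv2.imwrite('pics/s3.png',cv2.resize(cc,None,fx=6,fy=6,interpolation=2))
E
```

```text
[ 595.44182163 -137.11098154  207.78673072] [-1.79966662e+02  5.08581029e-03  6.06083351e+01] 49.18994843959808 [ 0.22216944  0.7597941  -2.53662505]
pred pin 293.87138228367513 188.87981773894717
```

View pics/s3.png

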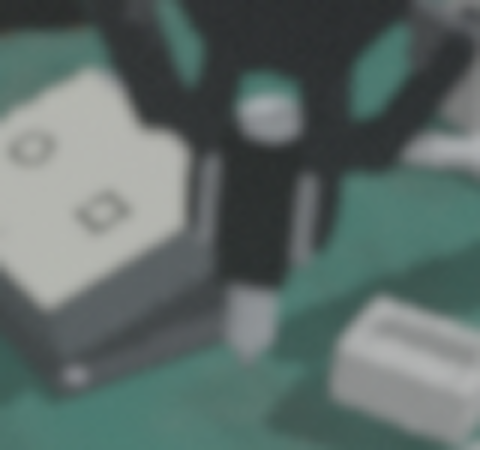

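Pin end is where predicted (within about 2 px) and the probe hangs straight. Working out the tilt and the transfer.

```bash
cat >> h.py <<'E'
yh=np.radians(20.5);N=np.array([-.276*np.cos(yh),-.276*np.sin(yh),.961]);RING=np.array([575.5,157,66.])
E
python3 - <<'E'
from h import *
s=r.sense();R=Ro.from_euler('xyz',s['tcp_rot'],degrees=True)
w=-.28*np.array([-np.sin(yh),np.cos(yh),0]);print('rotvec tool',R.inv().apply(w))
T=RING+N*73.5;print(T,go([T[0],T[1],s['tool_pos'][2]]))
E
```

```text
rotvec tool [-0.180373    0.21416198 -0.00047843]
[556.49866797 149.89569306 136.6335    ] [ 231.1 -174.2    0.3]
```

Translate in 8 rows, then tilt in 4 rows.

>>> send_rows([
  [20,-15,0,0,0,0],
  [32,-24,0,0,0,0],
  [32,-24,0,0,0,0],
  [32,-24,0,0,0,0],
  [32,-24,0,0,0,0],
])

```text
time: 11.52
tool_pos: [570.6, 47.4, 206.7]
tcp_rot: [-179.9, 0.1, 60.6]
ft_force: [0.1, 0.4, -0.9]
finger_gap: 25.5
grip_force: 49.3
```

>>> send_rows([
  [32,-24,0,0,0,0],
  [32,-24,0,0,0,0],
  [19,-15,0,0,0,0],
  [0,0,0,0,0,0],
])

```text
time: 12.02
tool_pos: [556.3, 150.9, 206.8]
tcp_rot: [-179.9, 0.1, 60.8]
ft_force: [-0.0, -0.8, -1.6]
finger_gap: 25.6
grip_force: 49.3
```

>>> send_rows([
  [0,0,0,-0.045,0.0535,0],
  [0,0,0,-0.045,0.0535,0],
  [0,0,0,-0.045,0.0535,0],
  [0,0,0,-0.045,0.0535,0],
  [0,0,0,0,0,0],
])

```text
time: 12.65
tool_pos: [556.3, 148.0, 207.0]
tcp_rot: [169.6, -12.1, 61.6]
ft_force: [0.1, -0.4, -0.9]
finger_gap: 25.5
grip_force: 49.4
```

```bash
python3 - <<'E'
from h import *
s=r.sense();R=Ro.from_euler('xyz',s['tcp_rot'],degrees=True)
print(s['time'],s['tool_pos'],s['ft_force'],'angle',np.arccos(-R.apply([0,0,1])@N),go(RING+N*73.5),go(RING+N*53.5))
E
```

```text
12.65 [556.30710378 148.03563276 206.98791852] [ 0.09788506 -0.36890184 -0.86619827] angle 0.017552183689582505 [-13.1 -13.2  67.9] [-13.  -13.2  87.9]
```

>>> send_rows([
  [-4,-4,18,0,0,0],
  [-4,-4,18,0,0,0],
  [-5,-5,18,0,0,0],
  [0,0,14,0,0,0],
  [0,0,0,0,0,0],
])

```text
time: 13.28
tool_pos: [557.1, 151.3, 135.5]
tcp_rot: [169.7, -12.1, 61.7]
ft_force: [-0.1, 0.5, -1.7]
finger_gap: 25.7
grip_force: 49.4
```

>>> send_rows([
  [0,0,0,0,0,0],
  [0,0,0,0,0,0],
])

```text
time: 13.52
tool_pos: [558.7, 151.5, 139.0]
tcp_rot: [169.5, -12.3, 61.8]
ft_force: [-0.2, 0.4, -1.2]
finger_gap: 25.5
grip_force: 49.4
```

```bash
python3 - <<'E'
from h import *
s=r.sense();R=Ro.from_euler('xyz',s['tcp_rot'],degrees=True);z=R.apply([0,0,1])
print(s['time'],s['tool_pos'],s['ft_force'],'angle',np.arccos(-z@N),go(RING+N*53.5),'pin',s['tool_pos']+z*53.5)
o=np.zeros((600,800,3),np.uint8)
for i,n in enumerate(('side','top')):
    S=r.snapshot(n);pr=lambda p:(lambda q:(q[0]/q[2]*S['fx']+S['cx'],q[1]/q[2]*S['fy']+S['cy']))(S['view']@np.r_[p,1])
    u,v=map(int,pr(RING));print(n,'ring px',np.round(pr(RING),1),'pin px',np.round(pr(s['tool_pos']+z*53.5),1),'crop origin',u-33,v-50)
    o[:,i*400:i*400+400]=cv2.resize(S['img'][v-50:v+50,u-33:u+34],(400,600),interpolation=2)
cv2.imwrite('pics/p4.png',o)
E
```

```text
13.525 [558.74049072 151.472217   138.96662564] [-0.1761981   0.42769277 -1.22918297] angle 0.017477509542880687 [-2.9 -1.6 21.5] pin [572.6502915  156.66726313  87.56838698]
side ring px [258.  152.8] pin px [257.3 146.7] crop origin 225 102
top ring px [189.5 187.7] pin px [188.6 187.3] crop origin 156 137
```

View pics/p4.png

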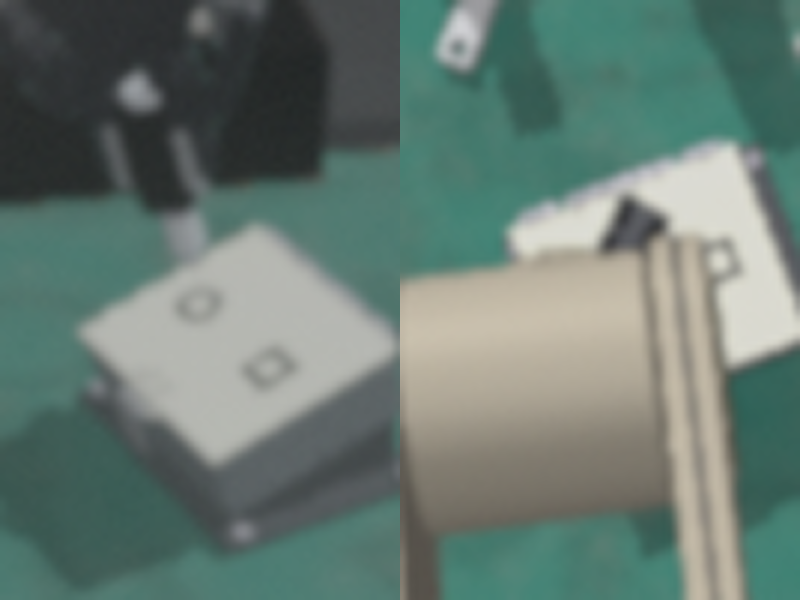

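Side view: pin end at (256.4,145) and ring at (258.4,152.5), both within 2 px of prediction. Closing to a few mm, averaging sensor readings against noise.

```bash
cat >> h.py <<'E'
def avg(k=8):
    F=[];P=[];E=[]
    for _ in range(k):
        s=r.sense();F.append(s['ft_force']);P.append(s['tool_pos']);E.append(Ro.from_euler('xyz',s['tcp_rot'],degrees=True).as_quat());r.snapshot('side')
    p=np.mean(P,0);R=Ro.from_quat(E).mean();z=R.apply([0,0,1])
    g=lambda q:R.inv().apply(q-p).round(2)
    print('t',s['time'],'tcp',p.round(2),'std',np.std(P,0).round(2),'F.N',round(float(np.mean(F,0)@N),2),'+-',np.std(np.array(F)@N).round(2),'ang',np.arccos(-z@N).round(4),'pin-ring',((p+z*53.5-RING)).round(1),'move to touch',g(RING+N*53.5),'gap along N',round(float((p+z*53.5-RING)@N),2))
E
python3 -c "
from h import *
avg()"
```

```text
t 13.975 tcp [558.25 151.34 138.33] std [0.18 0.03 0.29] F.N -0.96 +- 0.33 ang 0.0174 pin-ring [-3.4 -0.5 20.9] move to touch [-2.42 -1.07 21.04] gap along N 21.03
```

>>> send_rows([
  [-1,-1,6,0,0,0],
  [-1,0,6,0,0,0],
  [0,0,4,0,0,0],
  [0,0,0,0,0,0],
  [0,0,0,0,0,0],
])

```text
time: 14.65
tool_pos: [560.4, 151.7, 122.0]
tcp_rot: [169.5, -12.2, 61.7]
ft_force: [-0.5, 0.2, -1.0]
finger_gap: 25.5
grip_force: 49.4
```

```bash
python3 -c "
from h import *
avg()"
```

```text
t 15.0 tcp [560.54 151.66 122.13] std [0.05 0.02 0.07] F.N -1.35 +- 0.33 ang 0.0174 pin-ring [-1.1 -0.2  4.7] move to touch [-0.33  0.04  4.84] gap along N 4.84
```

>>> send_rows([
  [0,0,2,0,0,0],
  [0,0,2,0,0,0],
  [0,0,1,0,0,0],
  [0,0,1,0,0,0],
  [0,0,0,0,0,0],
])

```text
time: 15.68
tool_pos: [562.0, 152.2, 116.2]
tcp_rot: [169.5, -12.2, 61.7]
ft_force: [-1.0, -1.1, 0.3]
finger_gap: 25.3
grip_force: 49.6
```

```bash
python3 -c "
from h import *
avg()"
```

```text
t 16.025 tcp [561.96 152.22 116.19] std [0.01 0.01 0.02] F.N 0.45 +- 0.41 ang 0.0174 pin-ring [ 0.3  0.4 -1.2] move to touch [-0.21  0.17 -1.29] gap along N -1.29
```

Contact: about +1.6 N over baseline, which means ~1.3 mm of pin travel. Pressing 3.7 mm further.

>>> send_rows([
  [0,0,1,0,0,0],
  [0,0,1,0,0,0],
  [0,0,1,0,0,0],
  [0,0,0.7,0,0,0],
  [0,0,0,0,0,0],
])

```text
time: 16.7
tool_pos: [562.9, 152.6, 112.6]
tcp_rot: [169.5, -12.2, 61.7]
ft_force: [-1.0, -0.4, 1.0]
finger_gap: 25.2
grip_force: 49.7
```

```bash
python3 - <<'E'
from h import *
avg(14)
S=r.snapshot('side');cv2.imwrite('pics/p5.png',cv2.resize(S['img'][100:200,215:315],(600,600),interpolation=2))
E
```

```text
t 17.35 tcp [562.93 152.58 112.62] std [0.01 0.01 0.02] F.N 1.99 +- 0.41 ang 0.0174 pin-ring [ 1.3  0.8 -4.8] move to touch [-0.22  0.16 -5.  ] gap along N -5.01
```

View pics/p5.png

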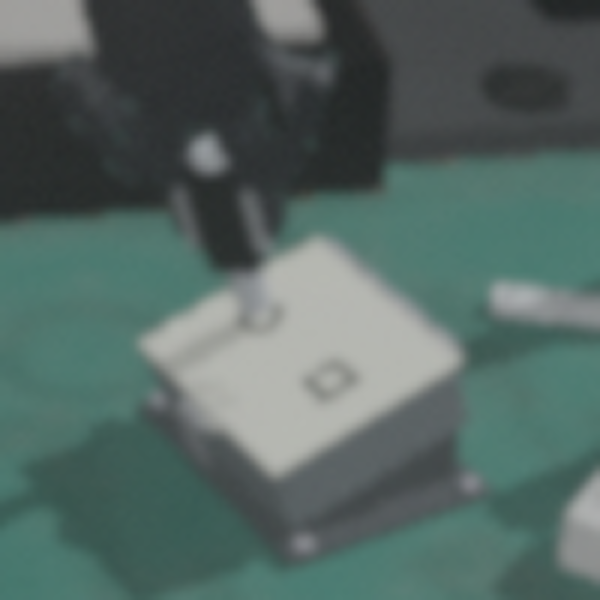

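The pin end sits in the ring around (258,313), cover flat, force about 3.1 N over baseline. One last check of the centring from the wrist camera.

```bash
python3 - <<'E'
from h import *
S=r.snapshot('wrist');q=S['view']@np.r_[RING,1];t=np.arctan2(np.hypot(q[0],q[1]),q[2]);d=q[:2]/np.hypot(q[0],q[1])*t
u,v=d[0]*S['fx']+S['cx'],d[1]*S['fy']+S['cy'];print(u,v)
a,b=max(0,int(u)-50),max(0,int(v)-50);print(a,b);cv2.imwrite('pics/p6.png',cv2.resize(S['img'][b:b+90,a:a+100],None,fx=6,fy=6,interpolation=2))
E
```

```text
253.7368756937553 218.4134703791778
203 168
```

View pics/p6.png

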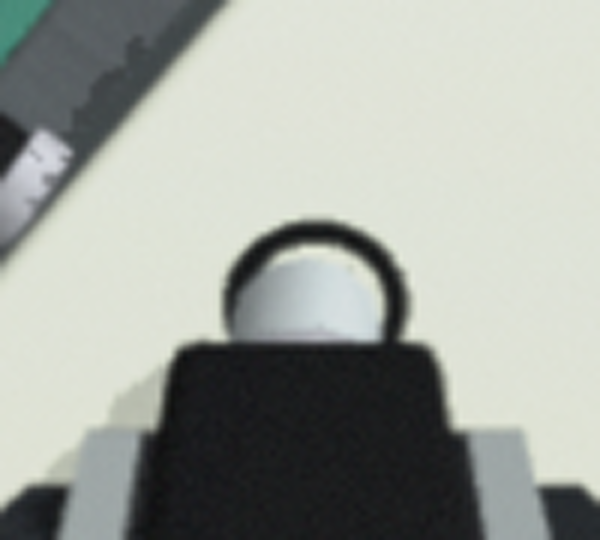

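The ring is centred at about (317,305) and the nose at about (307): ~1.2 mm off sideways, and the ring is where predicted. Handing in.

```bash
python3 -c "
from h import *
print(r.hand_in())"
```

```text
the job is handed in; nothing more can be done
None
```

I handed the job in with the cover latched shut and the probe held inside the ring mark, about 1° off square to the cover, the pin about 5 mm in at roughly 3 N; the hand-in call returned no verdict.

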